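# Lock the grip roller on the hand-therapy table

## Robot

A 6-joint arm with a two-finger parallel gripper is mounted at the origin on the work surface. World frame = base frame: x ahead of the robot, y to its left, z up, the work surface at z = 0. Lengths are in m, angles in rad, forces in N, time in s.
With the tool pointing down it reaches from about 0.3 to 0.75 m from the base axis. Payload 8.5 kg.
Tool frame: the origin (TCP) lies midway between the tips of the shut fingers; the grasp point (between the pads) lies bot.grasp_offset behind it (bot.grasp_offset is the distance from the TCP to the grasp point, in m); z points along the fingers, y is the line along which they close (so a half turn about z gives the same grasp; the last joint's range is limited). The gripper opens to 88 mm and grips with 3 to 60 N. Pads are 18 mm wide; open, the fingers measure 123 mm over their backs; the gripper's body (75 mm by 187 mm) begins 45 mm behind the grasp point.
Start: joints at [-1.321, 0.381, 1.297, -0, 1.464, -0.215], TCP at [0.247, -0.492, 0.215] pointing down, gripper open.
Joint ranges: [-3.11, 3.11], [-0.89, 2.33], [0.22, 2.48], [-1.42, 4.56], [0.17, 2.85], [-2.88, 2.88]. Speed limits (rad/s): [2.39, 2.39, 3.14, 3.14, 3.14, 3.14].

## Interface

Orientations are given as a unit quaternion [x, y, z, w].
In Python, from station import bot gives the robot as it stands.
- The arm moves only by the tool step_arm, never from a script. Its argument "increments" is one flat list of numbers, 6 for each row, row after row: the shift along the tool's x, y, z in mm, then the turn, a rotation vector about the tool's x, y, z in rad. In form: [tx, ty, tz, wx, wy, wz, tx, ty, tz, wx, wy, wz, ...]. A call has 1 to 20 rows; each row is the pose to reach, as a shift and turn from the pose commanded when the call began, along the tool's axes at that moment; what a row does not reach only later rows make up. A row lasts 1/10 s, in which the tool goes at most 50 mm and 8.59 degrees, less where a joint would pass 70% of its speed; a pose out of reach is approached as far as the arm can. A call with a gripper value outside its range is refused whole. "claw" is the opening, from 0 (shut) to 1 (fully open), set as the call begins (left out, the last holds). The fingers move at their own pace and stop on an object; the grip force is fixed at half the most. Time passes only in rows, so rows that repeat a pose let the fingers close. It gives the time, the measured TCP pose, the force, the opening and the grip force at its end, in the units of the state.
- bot.read_state(): the state, without advancing time (a new reading comes with each control period).
- bot.grab_frame(name): name is "side" or "top"; returns a dict with "img" (480x640x3 uint8, red, green, blue), "mtx" (3x3 intrinsics, pixels), "distortion" ([k1, k2, p1, p2, k3] as OpenCV has them; the pictures are not rectified), "world_from_camera" (4x4, takes a point from camera to world coordinates). Camera axes: x right, y down, z forward; pixel columns grow to the right and rows downward; lengths in m; the calibration is good to about 2 mm. A picture is of the moment at which its call begins. There is no depth.
- bot.job_done(): hands the job in; it is judged then, once.
The state is a dict: "clock": time; "q": joint angles; "dq": joint speeds; "joint_torque": joint torques, N m; "ee_pos": TCP position; "tool_rot": TCP orientation; "wrist_force": force on the tool from outside, world axes, zero at the start; "torque": the same for the moment, N m; "width": opening from 0.0 (shut) to 1.0 (fully open); "grip_force": force on a finger pad.
Only numpy, scipy, OpenCV 4.12 (cv2) and the standard library are available. Lean on these libraries where they do the work, as an engineer would, in place of code of your own. Each camera call takes 0.05 s, during which the arm holds its last target. There are 200 camera calls.

## Task

Lock the wooden grip roller in its holder on the exercise table: with the outside of a finger push the steel strap by its yellow tab, all the way over the roller to its stop, and then push the red cam lever fully down. Only push; leave the roller lying in its rests, leave the weights and other loose things standing where they are, and move clear at the end.

Things in the scene. Friction and masses are not known exactly. Their poses are not given: they have to be found in the camera images.
- fixture: wooden base plate of the clamp, 170 x 220 x 12 mm, fixed to the table; origin at the centre of its underside, z up. In its frame: the roller lies along x at y = +20 mm, the strap's pivot is a vertical post at x = 0, y = +75 mm, the red lever's hinge is at x = 0, y = -75 mm. +x of the plate points roughly away from the robot (within 0.45 rad)
- strap (a joint): angle of the flat steel clamp strap about its vertical post, rad. 0 = fully over: the strap lies across the roller along the plate's -y direction, against the stop pin, its end under the lever's cam. Positive = swung open towards the plate's +x (at 1.57 it points along +x); it starts open at 1.05 to 1.6 (travel ends at 1.8). Friction holds it where it is left; about 1.5 N at the tab moves it
- strap_pivot (a point): point on the axis of the strap's post at the height of the strap's top face, 51 mm above the table (a 20 mm wide nut stands 8 mm above it); frame parallel to the plate's
- strap_tab (a point): centre of the yellow upright tab on the strap, 105 mm from the pivot, 69 mm above the table; turns with the strap. The tab is a plate 8 mm thick (this frame's x), 36 mm wide (y, along the strap) and 36 mm high (z), standing on the strap's top face, 51 to 87 mm above the table. Push it towards this frame's -x to close the strap. The strap is 28 mm wide, 5 mm thick, its underside 3 mm above the roller, its end 155 mm from the pivot
- lever (a joint): angle of the red cam lever about its level hinge, rad. 0 = upright; grows as it is pushed over and down towards the plate's +x; 1.5 = fully down on its stop, nearly level. It starts at 0 to 0.4. Friction holds it where it is left; about 3 to 4 N near its end moves it. There is no spring
- lever_hinge (a point): point on the lever's hinge axis (the axis lies along the plate's y), 64 mm above the table; frame parallel to the plate's
- lever_tip (a point): the free end of the red lever, at the middle of its width, 70 mm from the hinge axis; turns with the lever, its z points along the lever away from the hinge, its x is the way the lever moves when pushed down. The red paddle is 22 mm wide (y), 10 mm thick (x) and covers the last 40 mm
- roller_mid (a point): centre of the loose wooden grip roller, 28 mm diameter, 150 mm long along its x, lying in two wooden rests on the plate, centre 29 mm and top 43 mm above the table. It stays where it lies
- weight1_mid (a point): white round weight (52 mm diameter, 24 mm high) with an upright 12 mm steel stem, 66 mm high in all; loose bystander, leave it alone; this point is at its centre, 33 mm above the table
- weight2_mid (a point): white round weight (52 mm diameter, 24 mm high) with an upright 12 mm steel stem, 66 mm high in all; loose bystander, leave it alone; this point is at its centre, 33 mm above the table
- weight3_mid (a point): white round weight (52 mm diameter, 24 mm high) with an upright 12 mm steel stem, 66 mm high in all; loose bystander, leave it alone; this point is at its centre, 33 mm above the table
- cone_mid (a point): blue plastic cone, 48 mm at the foot, 24 mm at the top, 80 mm high; loose bystander, leave it alone; this point is at its centre, 40 mm above the table
- ring_mid (a point): green plastic ring lying flat, 70 mm outside, 44 mm inside, 18 mm high; loose bystander, leave it alone; this point is at its centre, 9 mm above the table
- pegblock_mid (a point): dark wooden block 50 x 50 x 30 mm with a light wooden peg 16 mm thick, 80 mm high in all; loose bystander, leave it alone; this point is 40 mm above the table on its axis

How it is judged:
On the way, in this order (a step that is already met when the one before it is completed fails the run):
1. the strap is swung over to its stop while the lever is still up (value of joint strap below 0.06 rad and value of joint lever below 0.9 rad), for 0.2 s.
2. the lever is fully down with the strap still over (value of joint strap below 0.06 rad and value of joint lever above 1.4 rad), for 0.2 s.
At the end, for the whole second after the job is handed in: Strap within 0.06 rad of its stop, lever at 1.40 rad or more (its stop is at 1.5), both at rest; the roller still in its rests (moved under 15 mm, not raised by more than 5 mm); every bystander within 30 mm of where it started (all of step 2 and velocity of joint each of strap, lever below 0.05 rad/s and z of roller_mid in the frame of fixture below 0.034 m and distance of roller_mid from where it was at the start of the episode below 0.015 m and distance of each of weight1_mid, weight2_mid, weight3_mid, cone_mid, ring_mid, pegblock_mid from where it was at the start of the episode below 0.03 m); the robot touches nothing.
It fails at once if the lever is pushed down before the strap is over (value of joint lever above 0.9 rad and value of joint strap above 0.15 rad).
It fails at once if the roller is lifted or carried (moved by more than 25 mm) (distance of roller_mid from where it was at the start of the episode above 0.025 m).
It fails at once if a bystander is lifted, carried or knocked away (moved by more than 30 mm) (distance of any of weight1_mid, weight2_mid, weight3_mid, cone_mid, ring_mid, pegblock_mid from where it was at the start of the episode above 0.03 m).
It also fails if it takes over 54 s, if anything falls off the work surface, if the arm or the gripper's body presses on something with over 40 N, if the wrist force passes 120 N, or if a joint passes its speed limit or range.

## Working session

There is one attempt and no reset: what is moved stays moved. The work goes in short steps, Python scripts to look and compute and a tool call to move; the robot and the scene stay as the last step left them, time stands still between calls to the robot, and variables do not carry over. Pictures are saved under pics/ and viewed, at most 11 in all, crops included, and the job is handed in when it is done.

Besides the shell and the picture viewer there is one more tool, called after ">>>" by a JSON object that holds its "method" and its "body". step_arm: Moves the arm, as the interface text tells. Its arguments: {"type":"object","properties":{"increments":{"type":"array","items":{"type":"number"}},"claw":{"type":"number"}},"required":["increments"]}

```bash
mkdir -p pics; ls; python3 - <<'E'
from station import bot
import cv2,pickle
s=bot.read_state();print(s['clock'],s['ee_pos'],s['tool_rot'],bot.grasp_offset,s['width'])
for n in('side','top'):
    f=bot.grab_frame(n);pickle.dump(f,open(n+'.pkl','wb'));cv2.imwrite(f'pics/{n}0.png',f['img'][:,:,::-1]);print(f['mtx'],f['distortion'],f['world_from_camera'])
E
```

```text
pics
0.0 [ 0.24644298 -0.4913508   0.21435034] [ 9.73113213e-01  2.30326247e-01 -2.72736058e-05 -7.02077299e-04] 0.0187 1.0027139477526616
[[599.22880533   0.         319.47351023]
 [  0.         599.22880533 229.94113725]
 [  0.           0.           1.        ]] [-0.08842927  0.          0.          0.          0.        ] [[-8.13206858e-01 -4.40028089e-01  3.80880410e-01  1.98175129e-01]
 [-5.81974055e-01  6.15870055e-01 -5.31046396e-01  6.07868290e-01]
 [-8.97508564e-04 -6.53513088e-01 -7.56914684e-01  8.59526123e-01]
 [ 0.00000000e+00  0.00000000e+00  0.00000000e+00  1.00000000e+00]]
[[515.52665312   0.         317.54708414]
 [  0.         515.52665312 244.27161741]
 [  0.           0.           1.        ]] [-0.06958707  0.          0.          0.          0.        ] [[-2.08053142e-03 -9.94582525e-01  1.03929168e-01  4.79618232e-01]
 [-9.99618947e-01 -7.92196055e-04 -2.75922825e-02  8.93555185e-02]
 [ 2.75251343e-02 -1.03946973e-01 -9.94201888e-01  9.71478880e-01]
 [ 0.00000000e+00  0.00000000e+00  0.00000000e+00  1.00000000e+00]]
```

View pics/side0.png

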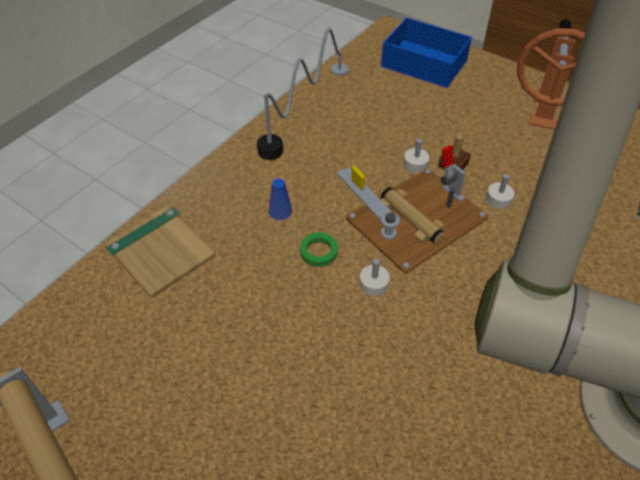

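View pics/top0.png

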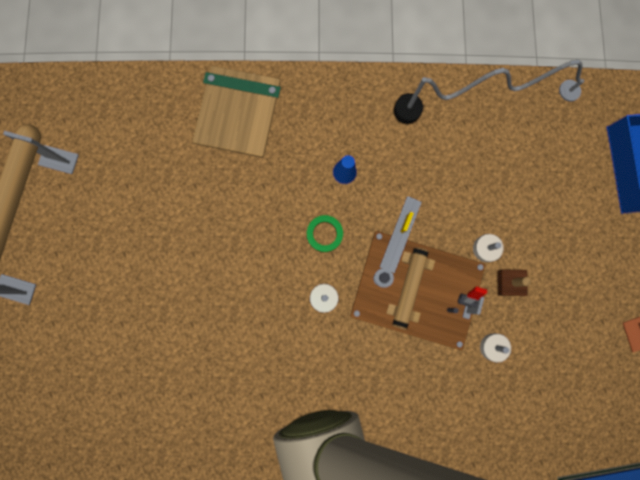

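The side and top views show the plate in the middle. In the top view its screws are near (379,236), (481,267), (460,344) and (357,313). The strap pivot is at (384,278), the yellow tab at (408,221) and the red lever at (478,293). I'll enlarge the fixture to measure it.

```bash
cat > h.py <<'E'
import numpy as np,cv2
def ray(f,uv,z):
    p=cv2.undistortPoints(np.array([[uv]],float),f['mtx'],np.array(f['distortion']))[0,0]
    T=np.array(f['world_from_camera']);d=T[:3,:3]@[p[0],p[1],1];o=T[:3,3]
    return o+d*(z-o[2])/d[2]
def proj(f,P):
    T=np.linalg.inv(np.array(f['world_from_camera']));r,_=cv2.Rodrigues(T[:3,:3])
    return cv2.projectPoints(np.array(P,float).reshape(-1,3),r,T[:3,3],f['mtx'],np.array(f['distortion']))[0][:,0]
E
python3 - <<'E'
import pickle,cv2
from h import *
t=pickle.load(open('top.pkl','rb'));s=pickle.load(open('side.pkl','rb'))
c=np.array([ray(t,u,.012) for u in [(379,236),(481,267),(460,344),(357,313)]])
print(c,c.mean(0))
e=c[0]-c[3]+c[1]-c[2];th=np.arctan2(e[1],e[0]);e2=c[0]-c[1]+c[3]-c[2];print(th,np.arctan2(e2[1],e2[0])-np.pi/2)
piv=ray(t,(384,278),.059);print('piv',piv)
for n,u,z in [('tab',(408,221),.069),('w1',(324,298),.024),('w2',(489,248),.024),('w3',(497,348),.024),('peg',(513,282),.03),('ring',(325,233),.018),('tip',(482,292),.13)]:print(n,ray(t,u,z))
a=cv2.resize(t['img'][180:360,340:540,::-1],(800,720)[:2],interpolation=cv2.INTER_CUBIC)[:600]
cv2.imwrite('pics/c1.png',a)
b=cv2.resize(s['img'][125:275,320:520,::-1],(800,600),interpolation=cv2.INTER_CUBIC);cv2.imwrite('pics/c2.png',b)
E
```

```text
[[ 0.59567258 -0.05308373  0.012     ]
 [ 0.53689104 -0.24681766  0.012     ]
 [ 0.39326505 -0.2024577   0.012     ]
 [ 0.45191656 -0.0101475   0.012     ]] [ 0.49443631 -0.12812665  0.012     ]
-0.2949060540388802 -0.29530177808001845
piv [ 0.51483348 -0.05398153  0.059     ]
tab [ 0.6157826  -0.09702318  0.069     ]
w1 [0.47977636 0.05144794 0.024     ]
w2 [ 0.57187543 -0.25924058  0.024     ]
w3 [ 0.3861083  -0.26844058  0.024     ]
peg [ 0.50769566 -0.30068518  0.03      ]
ring [0.60044224 0.04894136 0.018     ]
tip [ 0.48846071 -0.20582412  0.13      ]
```

View pics/c1.png

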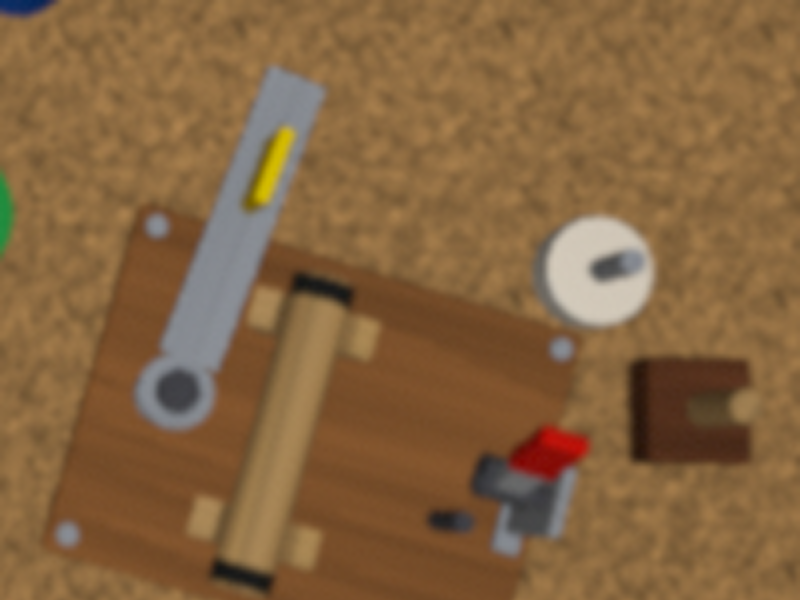

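View pics/c2.png

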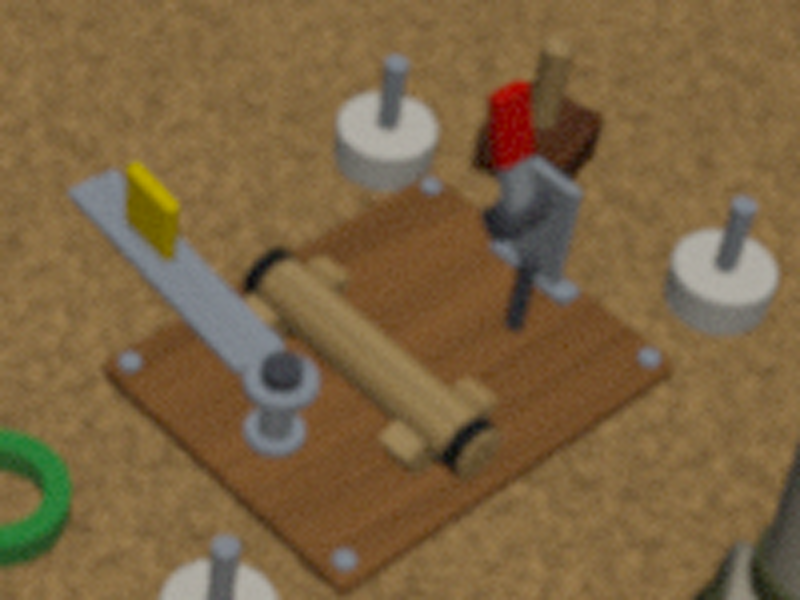

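The plate centre is (0.494,-0.128) with yaw -0.295. The predicted and measured pivots agree within 3 mm, and the strap angle is about 1.47. Crop positions are the tab at (270,165) and the red lever at (550,450). Next I'll plan the tool poses with fingers shut and tool y along the push line.

```bash
cat >> h.py <<'E'
from scipy.spatial.transform import Rotation as Ro
TH=-.295;C=np.array([.4942,-.1272]) 
def pl(x,y):
    c,s=np.cos(TH),np.sin(TH);return C+[c*x-s*y,s*x+c*y]
def tabpose(s,off,r=.097):
    "tool centre when beside tab at strap angle s; tool y az opposite to motion"
    phi=TH-np.pi/2+s;u=np.array([np.cos(phi),np.sin(phi)]);y=np.array([-u[1],u[0]])
    return pl(0,.075)+r*u+off*y, phi+np.pi/2
def inc(st,xyz,az):
    R=Ro.from_quat(st['tool_rot']);d=R.inv().apply(np.array(xyz)-st['ee_pos'])*1000
    y=np.array([np.cos(az),np.sin(az),0]);z=np.array([0,0,-1.]);T=Ro.from_matrix(np.c_[np.cross(y,z),y,z])
    return np.r_[np.round(d,1),np.round((R.inv()*T).as_rotvec(),3)].tolist()
E
python3 - <<'E'
from station import bot
from h import *
st=bot.read_state();p,a=tabpose(1.47,.0385)
print(p,a,inc(st,[*p,.20],a),inc(st,[*p,.073],a),'hinge',pl(0,-.075))
E
```

```text
[ 0.62034981 -0.05731396] 1.175 [528.8, -220.4, 14.8, -0.0, -0.002, -2.281] [528.8, -220.2, 141.8, -0.0, -0.002, -2.281] hinge [ 0.47239451 -0.19896016]
```

>>> {"method": "step_arm", "body": {"increments": [529,-220,10,0,0,-2.28,529,-220,10,0,0,-2.28,529,-220,10,0,0,-2.28,529,-220,10,0,0,-2.28,529,-220,10,0,0,-2.28,529,-220,10,0,0,-2.28,529,-220,10,0,0,-2.28,529,-220,10,0,0,-2.28,529,-220,10,0,0,-2.28,529,-220,10,0,0,-2.28,529,-220,10,0,0,-2.28,529,-220,10,0,0,-2.28,529,-220,10,0,0,-2.28,529,-220,10,0,0,-2.28,529,-220,10,0,0,-2.28,529,-220,10,0,0,-2.28,529,-220,10,0,0,-2.28,529,-220,10,0,0,-2.28], "claw": 0}}

```text
clock: 1.9
ee_pos: [0.6207, -0.0578, 0.2047]
tool_rot: [0.198, 0.98, 0.0, -0.0]
wrist_force: [0.6, 0.6, -0.4]
width: 0.006
grip_force: 0.0
```

```bash
python3 - <<'E'
from station import bot
from h import *
import cv2
st=bot.read_state();p,a=tabpose(1.47,.0385)
print(st['clock'],st['ee_pos'],st['q'],st['width'],inc(st,[*p,.073],a))
t=bot.grab_frame('top');s=bot.grab_frame('side')
a=cv2.resize(t['img'][150:350,300:560,::-1],(780,600));cv2.imwrite('pics/t1.png',a)
E
```

```text
1.9 [ 0.62069885 -0.05783609  0.20465722] [-2.82543990e-01  5.18846685e-01  1.09494228e+00  2.84379757e-05
  1.52843597e+00 -1.45535403e+00] 0.005791979800139819 [0.4, 0.4, 131.7, -0.0, -0.001, -0.002]
```

>>> {"method": "step_arm", "body": {"increments": [0,0,40,0,0,0,0,0,80,0,0,0,0,0,110,0,0,0,0,0,131,0,0,0,0,0,131,0,0,0,0,0,131,0,0,0]}}

```text
clock: 2.6
ee_pos: [0.6211, -0.058, 0.0746]
tool_rot: [0.197, 0.98, -0.0, 0.0]
wrist_force: [-0.2, -0.1, 0.5]
width: 0.0
grip_force: 0.0
```

```bash
python3 - <<'E'
from station import bot
from h import *
import cv2
st=bot.read_state()
print(st['clock'],st['ee_pos'],st['wrist_force'])
for s in np.linspace(1.4,-.02,18):
    p,a=tabpose(s,.0215);print([round(v,(0 if i<3 else 2)) for i,v in enumerate(inc(st,[*p,.073],a))])
t=bot.grab_frame('top');s=bot.grab_frame('side')
a=cv2.resize(t['img'][180:330,320:520,::-1],(400,300));b=cv2.resize(s['img'][125:275,320:520,::-1],(400,300))
cv2.imwrite('pics/t2.png',np.hstack([a,b]))
E
```

```text
2.6 [ 0.62114743 -0.05797631  0.07463005] [-0.19209716 -0.08265536  0.45413249]
[-0.0, -24.0, 2.0, 0.0, 0.0, 0.07]
[-1.0, -32.0, 2.0, 0.0, 0.0, 0.15]
[-1.0, -40.0, 2.0, 0.0, 0.0, 0.24]
[-1.0, -48.0, 2.0, 0.0, 0.0, 0.32]
[0.0, -57.0, 2.0, 0.0, 0.0, 0.4]
[2.0, -65.0, 2.0, 0.0, 0.0, 0.49]
[5.0, -73.0, 2.0, 0.0, 0.0, 0.57]
[8.0, -80.0, 2.0, 0.0, 0.0, 0.65]
[12.0, -88.0, 2.0, 0.0, 0.0, 0.74]
[16.0, -95.0, 2.0, 0.0, 0.0, 0.82]
[21.0, -101.0, 2.0, 0.0, 0.0, 0.9]
[27.0, -107.0, 2.0, 0.0, 0.0, 0.99]
[33.0, -113.0, 2.0, 0.0, 0.0, 1.07]
[39.0, -118.0, 2.0, 0.0, 0.0, 1.16]
[46.0, -123.0, 2.0, 0.0, 0.0, 1.24]
[53.0, -127.0, 2.0, 0.0, 0.0, 1.32]
[61.0, -130.0, 2.0, 0.0, 0.0, 1.41]
[69.0, -133.0, 2.0, 0.0, 0.0, 1.49]
```

View pics/t2.png

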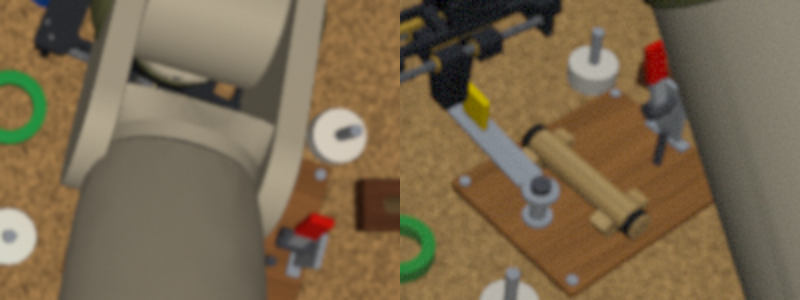

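The side crop shows the finger at (450,85), just beside the yellow tab at (477,105), on the correct side. I'll sweep most of the arc.

>>> {"method": "step_arm", "body": {"increments": [0,-10,0,0,0,0,0,-18,0,0,0,0.05,0,-24,0,0,0,0.07,-1,-32,0,0,0,0.15,-1,-40,0,0,0,0.24,-1,-48,0,0,0,0.32,0,-57,0,0,0,0.4,2,-65,0,0,0,0.49,5,-73,0,0,0,0.57,8,-80,0,0,0,0.65,12,-88,0,0,0,0.74,16,-95,0,0,0,0.82,21,-101,0,0,0,0.9,27,-107,0,0,0,0.99,33,-113,0,0,0,1.07,39,-118,0,0,0,1.16,46,-123,0,0,0,1.24,46,-123,0,0,0,1.24]}}

```text
clock: 4.5
ee_pos: [0.5302, -0.1541, 0.0745]
tool_rot: [0.73, 0.683, 0.0, 0.0]
wrist_force: [0.6, 1.0, -0.2]
width: 0.005
grip_force: 0.0
```

```bash
python3 - <<'E'
from station import bot
from h import *
import cv2
st=bot.read_state()
print(st['clock'],st['ee_pos'],st['wrist_force'])
for s in (.2,.1,.05,0,-.03):
    p,a=tabpose(s,.0215);print(inc(st,[*p,.073],a))
t=bot.grab_frame('top');s=bot.grab_frame('side')
a=cv2.resize(t['img'][180:330,320:520,::-1],(400,300));b=cv2.resize(s['img'][125:275,320:520,::-1],(400,300))
cv2.imwrite('pics/t3.png',np.hstack([a,b]))
E
```

```text
4.5 [ 0.53019489 -0.15406385  0.07449303] [ 0.5791211   0.98132286 -0.2287548 ]
[-0.1, -2.0, 1.5, 0.0, 0.0, 0.028]
[-1.5, -11.8, 1.5, 0.0, 0.0, 0.128]
[-1.8, -16.8, 1.5, 0.0, 0.0, 0.178]
[-1.9, -21.7, 1.5, 0.0, 0.0, 0.228]
[-1.8, -24.7, 1.5, 0.0, 0.0, 0.258]
```

View pics/t3.png

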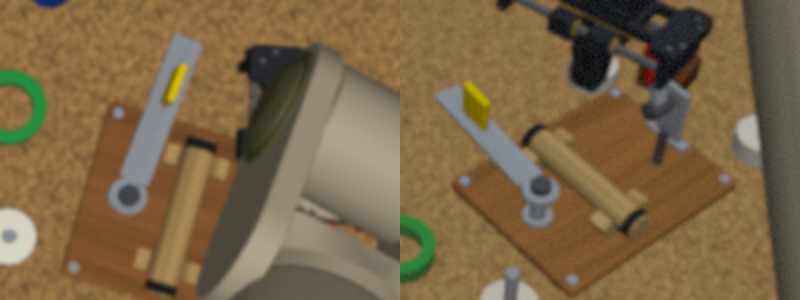

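The strap has not moved: the tab is still at (176,83) in the top half of the crop. I'll check where the fingertip really was by projecting the TCP.

```bash
python3 - <<'E'
import pickle
from h import *
t=pickle.load(open('top.pkl','rb'));s=pickle.load(open('side.pkl','rb'))
def crop(f,P): return ((proj(f,P)-[320,125])*2+[400,0]).round(0).tolist()
print('t2 tcp',crop(s,[.621,-.058,.0746]),'t3 tcp',crop(s,[.530,-.154,.0745]))
ph=TH-np.pi/2
for sa in (1.35,1.47,1.55):
    u=np.array([np.cos(ph+sa),np.sin(ph+sa)]);pv=pl(0,.075)
    P=[[*(pv+r*u),z] for r,z in [(0,.059),(.087,.051),(.123,.051),(.087,.087),(.123,.087),(.155,.051)]]
    print(sa,'side',crop(s,P),'top',(proj(t,P)).round(0).tolist())
E
```

```text
t2 tcp [[447.0, 120.0]] t3 tcp [[584.0, 101.0]]
1.35 side [[541.0, 182.0], [496.0, 126.0], [478.0, 102.0], [498.0, 99.0], [480.0, 75.0], [463.0, 81.0]] top [[385.0, 277.0], [407.0, 236.0], [416.0, 219.0], [411.0, 233.0], [421.0, 215.0], [424.0, 204.0]]
1.47 side [[541.0, 182.0], [486.0, 130.0], [465.0, 107.0], [488.0, 102.0], [466.0, 80.0], [447.0, 88.0]] top [[385.0, 277.0], [402.0, 233.0], [409.0, 215.0], [406.0, 231.0], [413.0, 212.0], [415.0, 199.0]]
1.55 side [[541.0, 182.0], [480.0, 133.0], [457.0, 111.0], [482.0, 105.0], [458.0, 84.0], [436.0, 92.0]] top [[385.0, 277.0], [398.0, 232.0], [404.0, 213.0], [402.0, 229.0], [408.0, 210.0], [409.0, 197.0]]
```

```bash
python3 - <<'E'
from station import bot
from h import *
import cv2
st=bot.read_state();s=bot.grab_frame('side')
x0,y0=345,110
b=cv2.resize(s['img'][y0:y0+105,x0:x0+140,::-1],(800,600),interpolation=cv2.INTER_CUBIC)
k=800/140
e=st['ee_pos']
for z,c in ((0,(0,255,0)),(.0187,(255,255,0))):
    q=(proj(s,e+[0,0,z])[0]-[x0,y0])*k;cv2.circle(b,tuple(int(v) for v in q),5,c,-1);print(q)
cv2.imwrite('pics/t4.png',b)
E
```

```text
[379.83601725 374.34356872]
[386.33948962 332.93084935]
```

View pics/t4.png

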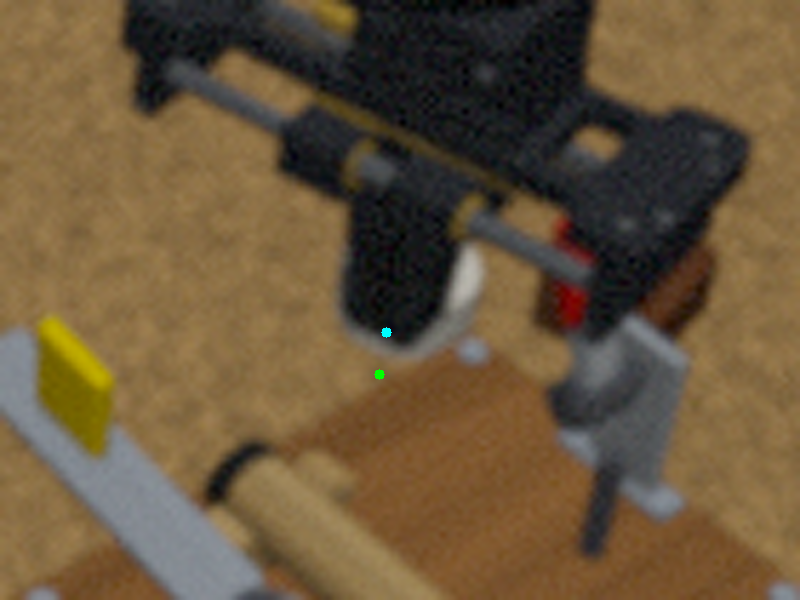

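The shut fingertip sits about 15 mm above the reported TCP (green dot at (380,374), tip near (400,345)), so it passed over the tab. I'll raise, go back, and repeat about 19 mm lower.

```bash
python3 - <<'E'
from station import bot
from h import *
st=bot.read_state();p,a=tabpose(1.47,.0405)
print(inc(st,[*p,.125],a),inc(st,[*p,.055],a))
E
```

```text
[103.8, 83.5, -50.7, 0.001, 0.001, -1.239] [103.9, 83.4, 19.3, 0.001, 0.001, -1.239]
```

>>> {"method": "step_arm", "body": {"increments": [0,0,-50,0,0,0,20,20,-50,0,0,-0.15,40,40,-50,0,0,-0.3,70,60,-50,0,0,-0.45,104,83,-50,0,0,-0.6,104,83,-50,0,0,-0.75,104,83,-50,0,0,-0.9,104,83,-50,0,0,-1.05,104,83,-50,0,0,-1.2,104,83,-50,0,0,-1.24,104,83,-50,0,0,-1.24,104,83,-20,0,0,-1.24,104,83,0,0,0,-1.24,104,83,19,0,0,-1.24,104,83,19,0,0,-1.24]}}

```text
clock: 6.15
ee_pos: [0.6194, -0.0548, 0.0526]
tool_rot: [0.197, 0.98, 0.0, -0.002]
wrist_force: [-0.8, 0.6, 0.1]
width: 0.002
grip_force: 0.0
```

```bash
python3 - <<'E'
from station import bot
from h import *
import cv2
st=bot.read_state()
print(st['clock'],st['ee_pos'],st['wrist_force'])
for s in np.linspace(1.4,-.02,18):
    p,a=tabpose(s,.0215);print([round(v,(0 if i<3 else 2)) for i,v in enumerate(inc(st,[*p,.055],a))])
s=bot.grab_frame('side')
x0,y0=320,125;k=4
b=cv2.resize(s['img'][y0:y0+110,x0:x0+140,::-1],None,fx=4,fy=4,interpolation=cv2.INTER_CUBIC)
q=(proj(s,st['ee_pos'])[0]-[x0,y0])*k;cv2.circle(b,tuple(int(v) for v in q),4,(0,255,0),-1)
cv2.imwrite('pics/t5.png',b)
E
```

```text
6.15 [ 0.61940784 -0.05482936  0.05260606] [-0.76298005  0.61517613  0.14778438]
[-3.0, -26.0, -2.0, -0.0, -0.01, 0.07]
[-4.0, -34.0, -2.0, -0.0, -0.01, 0.15]
[-4.0, -42.0, -2.0, -0.0, -0.01, 0.24]
[-4.0, -51.0, -2.0, -0.0, -0.01, 0.32]
[-2.0, -59.0, -2.0, -0.0, -0.0, 0.4]
[-1.0, -67.0, -2.0, -0.0, -0.0, 0.49]
[2.0, -75.0, -2.0, -0.0, -0.0, 0.57]
[5.0, -82.0, -2.0, -0.0, -0.0, 0.65]
[9.0, -90.0, -2.0, -0.0, -0.0, 0.74]
[13.0, -97.0, -2.0, -0.0, -0.0, 0.82]
[18.0, -104.0, -2.0, -0.0, -0.0, 0.9]
[24.0, -110.0, -2.0, -0.0, -0.0, 0.99]
[30.0, -115.0, -2.0, -0.0, -0.0, 1.07]
[36.0, -121.0, -2.0, -0.0, -0.0, 1.15]
[43.0, -125.0, -2.0, -0.0, -0.0, 1.24]
[50.0, -129.0, -2.0, -0.0, -0.0, 1.32]
[58.0, -133.0, -2.0, -0.0, -0.0, 1.41]
[66.0, -136.0, -2.0, -0.0, -0.0, 1.49]
```

View pics/t5.png

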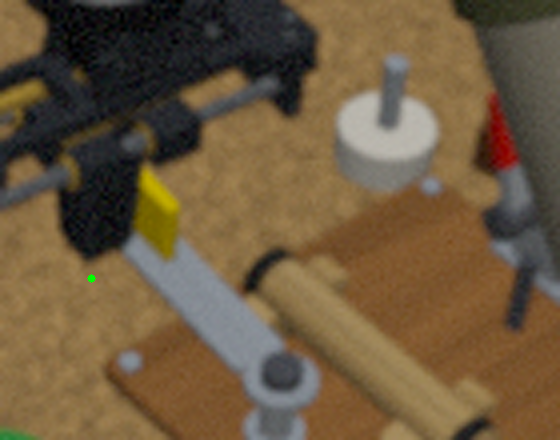

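The fingertip at (95,255) is now clearly below the top of the tab (yellow, (158,215)) and beside it. I'll sweep the first part and check.

>>> {"method": "step_arm", "body": {"increments": [-2,-10,-1,0,0,0.02,-3,-20,-2,0,0,0.05,-3,-26,-2,0,0,0.07,-4,-34,-2,0,0,0.15,-4,-42,-2,0,0,0.24,-4,-51,-2,0,0,0.32,-2,-59,-2,0,0,0.4,-2,-59,-2,0,0,0.4]}}

```text
clock: 7.0
ee_pos: [0.5993, -0.1117, 0.0576]
tool_rot: [0.389, 0.921, -0.0, 0.001]
wrist_force: [-0.2, 1.1, -0.2]
width: 0.005
grip_force: 0.0
```

```bash
python3 - <<'E'
from station import bot
from h import *
import cv2
st=bot.read_state()
print(st['clock'],st['ee_pos'],st['wrist_force'])
for s in np.linspace(1.0,0,13):
    p,a=tabpose(s,.0215);print(round(s,2),[round(v,(0 if i<3 else 2)) for i,v in enumerate(inc(st,[*p,.055],a))])
for n in('side','top'):
    f=bot.grab_frame(n);h=cv2.cvtColor(f['img'],cv2.COLOR_RGB2HSV)
    m=cv2.inRange(h,(24,180,120),(33,255,255));m[:180 if n=='top' else 125]=0;m[300:]=0;m[:,:330]=0
    m[:,480:]=0
    k,l,stt,c=cv2.connectedComponentsWithStats(m);print(n,[(stt[i][4],c[i]) for i in range(1,k) if stt[i][4]>8])
    for s in (1.47,1.1,1.0,.9):
        p,a=tabpose(s,0,.105);print(s,proj(f,[*p,.069])[0])
E
```

```text
7.0 [ 0.59932833 -0.11168227  0.05762543] [-0.15146875  1.10713007 -0.20181349]
1.0 [0.0, -6.0, 3.0, 0.0, 0.0, 0.07]
0.92 [-1.0, -14.0, 3.0, 0.0, 0.0, 0.15]
0.83 [-1.0, -22.0, 3.0, 0.0, 0.0, 0.23]
0.75 [-0.0, -30.0, 3.0, 0.0, 0.0, 0.32]
0.67 [1.0, -38.0, 3.0, 0.0, 0.0, 0.4]
0.58 [2.0, -46.0, 3.0, 0.0, 0.0, 0.48]
0.5 [5.0, -54.0, 3.0, 0.0, 0.0, 0.57]
0.42 [8.0, -62.0, 3.0, 0.0, 0.0, 0.65]
0.33 [12.0, -70.0, 3.0, 0.0, 0.0, 0.73]
0.25 [16.0, -76.0, 3.0, 0.0, 0.0, 0.82]
0.17 [21.0, -83.0, 3.0, 0.0, 0.0, 0.9]
0.08 [27.0, -89.0, 3.0, 0.0, 0.0, 0.98]
0.0 [33.0, -95.0, 3.0, 0.0, 0.0, 1.07]
side [(np.int32(56), array([379.69642857, 173.48214286]))]
1.47 [358.16828068 177.33657616]
1.1 [376.76014536 172.23875164]
1.0 [382.16191513 171.7354182 ]
0.9 [387.63962057 171.61325942]
top []
1.47 [407.42225459 222.60630312]
1.1 [425.63273807 234.44973567]
1.0 [429.72852078 238.72098348]
0.9 [433.39227514 243.3756051 ]
```

The strap is moving, now at about 1.05. I'll continue.

>>> {"method": "step_arm", "body": {"increments": [0,-6,2,0,0,0.07,-1,-14,3,0,0,0.15,-1,-22,3,0,0,0.23,0,-30,3,0,0,0.32,1,-38,3,0,0,0.4,2,-46,3,0,0,0.48,5,-54,3,0,0,0.57,8,-62,3,0,0,0.65,12,-70,3,0,0,0.73,16,-76,3,0,0,0.82,21,-83,3,0,0,0.9,21,-83,3,0,0,0.9]}}

```text
clock: 8.3
ee_pos: [0.5251, -0.1533, 0.0542]
tool_rot: [0.75, 0.661, -0.0, -0.0]
wrist_force: [0.3, 0.7, -0.3]
width: 0.004
grip_force: 0.0
```

```bash
cat > chk.py <<'E'
from station import bot
from h import *
st=bot.read_state()
print(st['clock'],st['ee_pos'],st['wrist_force'])
for s in (.1,.05,0,-.03,-.06):
    p,a=tabpose(s,.0215);print(round(s,2),inc(st,[*p,.055],a))
for n in('side','top'):
    f=bot.grab_frame(n);h=cv2.cvtColor(f['img'],cv2.COLOR_RGB2HSV)
    for nm,lo,hi in(('tab',(24,180,120),(33,255,255)),('red',(0,200,120),(4,255,255))):
        m=cv2.inRange(h,lo,hi);m[:125]=0;m[320:]=0;m[:,:330]=0;m[:,500:]=0
        k,l,stt,c=cv2.connectedComponentsWithStats(m);print(n,nm,[(stt[i][:5].tolist(),c[i].round(1)) for i in range(1,k) if stt[i][4]>8])
    for s in (.2,.1,0):
        p,a=tabpose(s,0,.105);print(s,proj(f,[*p,.069])[0])
    for a in (0,.2,.4,1.4,1.5):print('lev',a,proj(f,[*pl(.05*np.sin(a),-.075),.064+.05*np.cos(a)])[0])
E
python3 chk.py
```

```text
8.3 [ 0.52513777 -0.15334282  0.05415527] [ 0.29859595  0.72016108 -0.25888523]
0.1 [-2.3, -6.6, -0.8, -0.0, -0.0, 0.069]
0.05 [-2.9, -11.5, -0.8, -0.0, -0.0, 0.119]
0 [-3.2, -16.5, -0.8, -0.0, -0.0, 0.169]
-0.03 [-3.3, -19.5, -0.8, -0.0, -0.0, 0.199]
-0.06 [-3.4, -22.4, -0.8, -0.0, -0.0, 0.229]
side tab [([419, 170, 13, 22, 129], array([423.8, 179.8]))]
side red []
0.2 [424.31835192 181.16833391]
0.1 [428.78345921 183.90737524]
0 [432.9246786  186.94203621]
lev 0 [453.71834907 159.15776795]
lev 0.2 [449.75589966 156.65644391]
lev 0.4 [445.82279671 155.0788909 ]
lev 1.4 [431.78580726 161.29083266]
lev 1.5 [431.21489829 163.00994704]
top tab []
top red []
0.2 [444.4793325 282.5912333]
0.1 [443.77939978 288.48609236]
0 [442.4979927  294.28100732]
lev 0 [475.04043879 301.73260218]
lev 0.2 [476.35915827 296.04845672]
lev 0.4 [477.22332881 290.63298576]
lev 1.4 [474.44347378 274.77085661]
lev 1.5 [473.6154454  274.57365176]
```

>>> {"method": "step_arm", "body": {"increments": [-1,-4,0,0,0,0.04,-1,-7,0,0,0,0.07,-1,-9,0,0,0,0.1,-1,-11,0,0,0,0.12,-1,-13,0,0,0,0.14,-1,-15,0,0,0,0.16,-1,-17,0,0,0,0.17,-1,-17,0,0,0,0.17]}}

```text
clock: 9.2
ee_pos: [0.5082, -0.1522, 0.0539]
tool_rot: [0.804, 0.595, -0.0, -0.0]
wrist_force: [0.1, -0.8, 0.2]
width: 0.004
grip_force: 0.2
```

```bash
python3 chk.py|grep -v lev
```

```text
9.2 [ 0.50821752 -0.15215503  0.05394596] [ 0.13466833 -0.79933729  0.17686425]
0.1 [0.4, 10.4, -1.1, -0.0, -0.0, -0.101]
0.05 [-1.0, 5.7, -1.1, -0.0, -0.0, -0.051]
0 [-2.2, 0.8, -1.1, -0.0, -0.0, -0.001]
-0.03 [-2.8, -2.1, -1.1, -0.0, -0.0, 0.029]
-0.06 [-3.3, -5.0, -1.1, -0.0, -0.0, 0.059]
side tab [([425, 175, 16, 21, 189], array([431.8, 184.8]))]
side red []
0.2 [424.31835192 181.16833391]
0.1 [428.78345921 183.90737524]
0 [432.9246786  186.94203621]
top tab []
top red []
0.2 [444.4793325 282.5912333]
0.1 [443.77939978 288.48609236]
0 [442.4979927  294.28100732]
```

>>> {"method": "step_arm", "body": {"increments": [0,-1,0,0,0,0,0,-2,0,0,0,0,0,-3,0,0,0,0,0,-4,0,0,0,0,0,-4,0,0,0,0]}}

```text
clock: 9.8
ee_pos: [0.5058, -0.1515, 0.0541]
tool_rot: [0.804, 0.595, 0.001, 0.001]
wrist_force: [5.7, -0.9, -3.6]
width: 0.006
grip_force: 3.1
```

```bash
python3 chk.py|grep -v lev
```

```text
9.8 [ 0.50578064 -0.15146091  0.05406913] [ 5.70232282 -0.87081436 -3.59502974]
0.1 [0.5, 12.9, -0.9, 0.003, 0.0, -0.101]
0.05 [-0.9, 8.2, -0.9, 0.003, 0.0, -0.051]
0 [-2.1, 3.4, -0.9, 0.003, 0.0, -0.001]
-0.03 [-2.8, 0.5, -0.9, 0.003, -0.0, 0.029]
-0.06 [-3.3, -2.5, -0.9, 0.003, -0.0, 0.059]
side tab [([426, 176, 16, 21, 194], array([432.8, 185.5]))]
side red []
0.2 [424.31835192 181.16833391]
0.1 [428.78345921 183.90737524]
0 [432.9246786  186.94203621]
top tab []
top red []
0.2 [444.4793325 282.5912333]
0.1 [443.77939978 288.48609236]
0 [442.4979927  294.28100732]
```

>>> {"method": "step_arm", "body": {"increments": [0,-2,0,0,0,0,0,-4,0,0,0,0,0,-4,0,0,0,0,0,-4,0,0,0,0]}}

```text
clock: 10.3
ee_pos: [0.5056, -0.1515, 0.0544]
tool_rot: [0.804, 0.595, 0.003, 0.005]
wrist_force: [22.2, -3.6, -14.1]
width: 0.004
grip_force: 10.4
```

```bash
python3 chk.py|grep -v lev
```

```text
10.3 [ 0.50562961 -0.15150601  0.05435535] [ 22.15523619  -3.63111435 -14.07785584]
0.1 [0.6, 13.1, -0.5, 0.012, 0.001, -0.102]
0.05 [-0.9, 8.3, -0.5, 0.012, 0.0, -0.052]
0 [-2.1, 3.5, -0.6, 0.012, 0.0, -0.002]
-0.03 [-2.7, 0.6, -0.6, 0.012, -0.0, 0.028]
-0.06 [-3.2, -2.3, -0.7, 0.012, -0.0, 0.058]
side tab [([426, 176, 16, 21, 194], array([432.9, 185.5]))]
side red []
0.2 [424.31835192 181.16833391]
0.1 [428.78345921 183.90737524]
0 [432.9246786  186.94203621]
top tab []
top red []
0.2 [444.4793325 282.5912333]
0.1 [443.77939978 288.48609236]
0 [442.4979927  294.28100732]
```

The strap is at its hard stop: 22 N and no further motion. Now I'll retreat, rise and check the strap and lever.

>>> {"method": "step_arm", "body": {"increments": [0,10,0,0,0,0,0,25,0,0,0,0,0,25,0,0,0,0,0,25,-50,0,0,0,0,25,-100,0,0,0,0,25,-150,0,0,0,-30,0,-190,0,0,0,-57,-45,-190,0,0,0,-57,-95,-190,0,0,0,-57,-145,-190,0,0,0,-57,-190,-190,0,0,0,-57,-190,-190,0,0,0]}}

```text
clock: 11.6
ee_pos: [0.298, -0.146, 0.2435]
tool_rot: [0.804, 0.595, -0.0, -0.001]
wrist_force: [0.4, 0.3, 0.4]
width: 0.003
grip_force: 0.0
```

```bash
python3 chk.py; python3 - <<'E'
from station import bot
import cv2,numpy as np
t=bot.grab_frame('top')['img'];s=bot.grab_frame('side')['img']
a=cv2.resize(t[190:370,330:520,::-1],(400,379),interpolation=cv2.INTER_CUBIC);b=cv2.resize(s[110:290,330:520,::-1],(400,379),interpolation=cv2.INTER_CUBIC)
cv2.imwrite('pics/t6.png',np.hstack([a,b]))
E
```

```text
11.6 [ 0.29797114 -0.14599347  0.24350225] [0.39266423 0.25060969 0.38696996]
0.1 [56.1, 213.6, 188.1, -0.002, -0.001, -0.102]
0.05 [54.6, 208.9, 188.1, -0.002, -0.001, -0.052]
0 [53.4, 204.0, 188.1, -0.002, -0.001, -0.002]
-0.03 [52.8, 201.1, 188.1, -0.002, -0.001, 0.028]
-0.06 [52.3, 198.2, 188.1, -0.002, -0.0, 0.058]
side tab [([426, 176, 16, 21, 135], array([432.7, 184.2]))]
side red [([443, 146, 10, 20, 136], array([447.9, 154.9]))]
0.2 [424.31835192 181.16833391]
0.1 [428.78345921 183.90737524]
0 [432.9246786  186.94203621]
lev 0 [453.71834907 159.15776795]
lev 0.2 [449.75589966 156.65644391]
lev 0.4 [445.82279671 155.0788909 ]
lev 1.4 [431.78580726 161.29083266]
lev 1.5 [431.21489829 163.00994704]
top tab [([434, 291, 20, 7, 75], array([443.2, 294.1]))]
top red [([469, 287, 18, 12, 127], array([477.6, 292.6]))]
0.2 [444.4793325 282.5912333]
0.1 [443.77939978 288.48609236]
0 [442.4979927  294.28100732]
lev 0 [475.04043879 301.73260218]
lev 0.2 [476.35915827 296.04845672]
lev 0.4 [477.22332881 290.63298576]
lev 1.4 [474.44347378 274.77085661]
lev 1.5 [473.6154454  274.57365176]
```

View pics/t6.png

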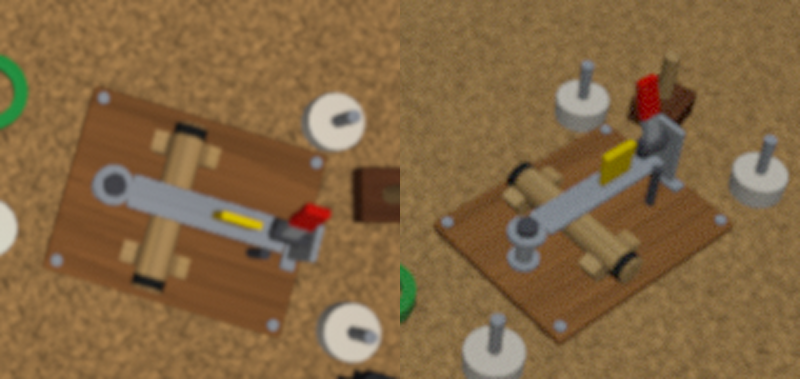

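The strap lies over the roller at its stop: the top-view tab at (443.2,294.1) matches angle 0. The roller is in its rests and the lever is at about 0.3. Next I'll plan the lever push.

```bash
cat > lev.py <<'E'
from station import bot
from h import *
import sys
st=bot.read_state();print(st['clock'],st['ee_pos'],st['wrist_force'])
H=.015
print('pre',inc(st,[*pl(-.02,-.075),.2],TH),inc(st,[*pl(-.02,-.075),.100],TH))
for a in np.r_[np.linspace(.3,1.5,13),1.55]:
    r=.052+.012*(a-.3)/1.2
    x=r*np.sin(a)-.005*np.cos(a)-.0175;z=.064+r*np.cos(a)+.005*np.sin(a)-H
    print(round(a,2),[round(v,(0 if i<3 else 3)) for i,v in enumerate(inc(st,[*pl(x,-.075),z],TH))])
E
python3 lev.py|head -2
```

```text
11.8 [ 0.30294818 -0.14928142  0.24394227] [ 0.11229035 -0.58302228 -0.3606846 ]
pre [1.9, 156.6, 44.0, 0.0, -0.0, -0.001] [1.9, 156.6, 144.0, 0.0, -0.0, -0.001]
```

>>> {"method": "step_arm", "body": {"increments": [2,50,20,0,0,0,2,90,44,0,0,0,2,130,44,0,0,0,2,157,44,0,0,0,2,157,60,0,0,0,2,157,90,0,0,0,2,157,120,0,0,0,2,157,144,0,0,0,2,157,144,0,0,0,2,157,144,0,0,0]}}

```text
clock: 12.8
ee_pos: [0.454, -0.193, 0.0999]
tool_rot: [0.803, 0.595, -0.0, -0.0]
wrist_force: [-0.0, 0.4, 0.5]
width: 0.001
grip_force: 0.0
```

```bash
python3 lev.py;  python3 - <<'E'
from station import bot
import cv2,numpy as np
from h import *
st=bot.read_state();s=bot.grab_frame('side')
b=cv2.resize(s['img'][100:220,380:540,::-1],None,fx=4,fy=4,interpolation=cv2.INTER_CUBIC)
q=(proj(s,st['ee_pos'])[0]-[380,100])*4;cv2.circle(b,tuple(int(v) for v in q),4,(0,255,0),-1)
cv2.imwrite('pics/t7.png',b)
E
```

```text
12.8 [ 0.45400586 -0.192972    0.09988978] [-0.02552813  0.3738758   0.52644735]
pre [-0.4, -0.7, -100.1, -0.001, -0.0, -0.0] [-0.4, -0.7, -0.1, -0.001, -0.0, -0.0]
0.3 [-0.0, 12.0, -0.0, -0.001, -0.0, -0.0]
0.4 [-0.0, 18.0, 0.0, -0.001, -0.0, -0.0]
0.5 [-0.0, 23.0, 1.0, -0.001, -0.0, -0.0]
0.6 [-0.0, 29.0, 3.0, -0.001, -0.0, -0.0]
0.7 [-0.0, 34.0, 5.0, -0.001, -0.0, -0.0]
0.8 [-0.0, 39.0, 8.0, -0.001, -0.0, -0.0]
0.9 [-0.0, 44.0, 11.0, -0.001, -0.0, -0.0]
1.0 [-0.0, 49.0, 15.0, -0.001, -0.0, -0.0]
1.1 [-0.0, 53.0, 19.0, -0.001, -0.0, -0.0]
1.2 [-0.0, 57.0, 24.0, -0.001, -0.0, -0.0]
1.3 [-0.0, 60.0, 29.0, -0.001, -0.0, -0.0]
1.4 [-0.0, 63.0, 35.0, -0.001, -0.0, -0.0]
1.5 [-0.0, 65.0, 41.0, -0.001, -0.0, -0.0]
1.55 [-0.0, 66.0, 44.0, -0.001, -0.0, -0.0]
```

View pics/t7.png

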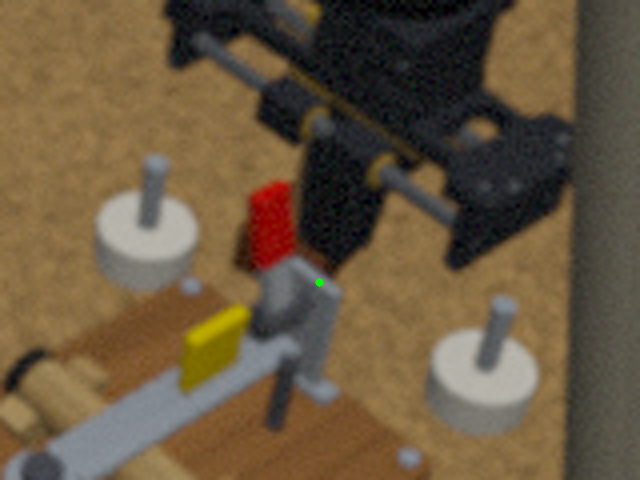

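The finger (330,200) sits beside the red paddle (272,225) on its back side, above the bracket. I'll push along the arc.

>>> {"method": "step_arm", "body": {"increments": [0,6,0,0,0,0,0,12,0,0,0,0,0,18,0,0,0,0,0,23,1,0,0,0,0,29,3,0,0,0,0,34,5,0,0,0,0,39,8,0,0,0,0,44,11,0,0,0,0,49,15,0,0,0,0,53,19,0,0,0,0,57,24,0,0,0,0,60,29,0,0,0,0,60,29,0,0,0]}}

```text
clock: 14.15
ee_pos: [0.5106, -0.2103, 0.07]
tool_rot: [0.804, 0.595, -0.0, -0.001]
wrist_force: [-0.1, -0.7, -0.1]
width: 0.007
grip_force: 0.0
```

```bash
python3 lev.py|tail -4; python3 chk.py|grep -E 'red|lev|\[0'
```

```text
1.3 [-0.0, 1.0, -0.0, -0.001, -0.0, -0.001]
1.4 [-0.0, 4.0, 5.0, -0.001, -0.0, -0.001]
1.5 [-0.0, 6.0, 12.0, -0.001, -0.0, -0.001]
1.55 [-0.0, 7.0, 15.0, -0.001, -0.0, -0.001]
side red [([427, 151, 17, 17, 86], array([434.7, 159.9]))]
lev 0 [453.71834907 159.15776795]
lev 0.2 [449.75589966 156.65644391]
lev 0.4 [445.82279671 155.0788909 ]
lev 1.4 [431.78580726 161.29083266]
lev 1.5 [431.21489829 163.00994704]
top red [([470, 268, 7, 9, 25], array([472.9, 272. ]))]
lev 0 [475.04043879 301.73260218]
lev 0.2 [476.35915827 296.04845672]
lev 0.4 [477.22332881 290.63298576]
lev 1.4 [474.44347378 274.77085661]
lev 1.5 [473.6154454  274.57365176]
```

Now I'll press straight down to the stop.

>>> {"method": "step_arm", "body": {"increments": [0,3,4,0,0,0,0,5,8,0,0,0,0,6,11,0,0,0,0,6,14,0,0,0,0,6,16,0,0,0,0,6,16,0,0,0]}}

```text
clock: 14.85
ee_pos: [0.5169, -0.2123, 0.0549]
tool_rot: [0.804, 0.595, 0.0, 0.001]
wrist_force: [0.6, 0.8, -1.3]
width: -0.002
grip_force: 0.2
```

```bash
python3 lev.py|grep -E '^14|^15|1.5'; python3 chk.py|grep -E 'red'
```

```text
14.85 [ 0.51686118 -0.2123334   0.05494577] [ 0.59945199  0.76989771 -1.28319075]
pre [-0.2, -66.3, -145.1, 0.001, 0.0, -0.001] [-0.2, -66.4, -45.1, 0.001, 0.0, -0.001]
1.5 [-0.0, -0.0, -4.0, 0.001, 0.0, -0.001]
1.55 [-0.0, 0.0, -0.0, 0.001, 0.0, -0.001]
side red [([423, 157, 19, 13, 65], array([432.2, 163.5]))]
top red [([469, 265, 6, 8, 24], array([471.6, 268. ]))]
```

>>> {"method": "step_arm", "body": {"increments": [0,0,2,0,0,0,0,0,4,0,0,0,0,0,5,0,0,0,0,0,5,0,0,0]}}

```text
clock: 15.35
ee_pos: [0.5166, -0.2124, 0.05]
tool_rot: [0.804, 0.595, 0.0, 0.0]
wrist_force: [1.6, 0.0, 1.6]
width: 0.005
grip_force: 1.3
```

```bash
python3 chk.py|grep -E 'red'
```

```text
side red [([423, 158, 18, 13, 62], array([430.7, 164.6]))]
top red [([469, 265, 6, 9, 27], array([470.8, 268.4]))]
```

>>> {"method": "step_arm", "body": {"increments": [0,0,2,0,0,0,0,0,4,0,0,0,0,0,5,0,0,0,0,0,5,0,0,0]}}

```text
clock: 15.85
ee_pos: [0.5168, -0.2125, 0.0484]
tool_rot: [0.804, 0.595, 0.0, 0.002]
wrist_force: [-7.3, 4.1, 34.3]
width: 0.006
grip_force: 16.9
```

```bash
python3 chk.py|grep -E 'red'
```

```text
side red [([423, 159, 16, 12, 49], array([429.7, 164.8]))]
top red [([468, 265, 6, 8, 21], array([470.4, 268.4]))]
```

That was firm resistance at 34 N. I'll lift, move clear and look.

>>> {"method": "step_arm", "body": {"increments": [0,0,-20,0,0,0,0,0,-60,0,0,0,0,0,-110,0,0,0,0,0,-160,0,0,0,0,0,-190,0,0,0,0,-50,-190,0,0,0,0,-100,-190,0,0,0,0,-150,-190,0,0,0,0,-200,-190,0,0,0,0,-230,-190,0,0,0,0,-230,-190,0,0,0,0,-230,-190,0,0,0]}}

```text
clock: 17.15
ee_pos: [0.2962, -0.145, 0.2349]
tool_rot: [0.804, 0.595, -0.0, -0.0]
wrist_force: [0.3, 0.2, 0.4]
width: 0.004
grip_force: 0.0
```

```bash
python3 - <<'E'
from station import bot
import cv2,numpy as np
from h import *
st=bot.read_state();print(st['ee_pos'],st['wrist_force'])
im={}
for n,x0,y0 in(('top',330,190),('side',330,110)):
    f=bot.grab_frame(n);im[n]=cv2.resize(f['img'][y0:y0+180,x0:x0+190,::-1],(400,379),interpolation=cv2.INTER_CUBIC)
    h=cv2.cvtColor(f['img'],cv2.COLOR_RGB2HSV)
    for nm,lo,hi in(('tab',(24,180,120),(33,255,255)),('red',(0,200,120),(4,255,255))):
        m=cv2.inRange(h,lo,hi);m[:125]=0;m[320:]=0;m[:,:330]=0;m[:,500:]=0
        k,l,s,c=cv2.connectedComponentsWithStats(m);print(n,nm,[(s[i].tolist(),c[i].round(1)) for i in range(1,k) if s[i][4]>8])
    for a in (1.3,1.4,1.5):
        P=[[*pl(r*np.sin(a)-o*np.cos(a),y-.075),.064+r*np.cos(a)+o*np.sin(a)] for r in(.03,.07) for o in (-.005,.005) for y in(-.011,.011)]
        p=proj(f,P);print(a,'bbox',p.min(0).round(1),p.max(0).round(1),'mid',p.mean(0).round(1))
cv2.imwrite('pics/t8.png',np.hstack([im['top'],im['side']]))
E
```

```text
[ 0.29621426 -0.14503367  0.23490728] [0.34373153 0.1605119  0.38278696]
top tab [([434, 291, 20, 7, 75], array([443.2, 294.1]))]
top red [([466, 264, 16, 22, 232], array([473.6, 273.8]))]
1.3 bbox [464.9 262.2] [485.7 288.3] mid [475.2 275.2]
1.4 bbox [464.4 261.9] [484.6 287.7] mid [474.4 274.8]
1.5 bbox [463.8 262. ] [483.5 287.3] mid [473.6 274.6]
side tab [([426, 177, 16, 20, 139], array([432.6, 184.6]))]
side red [([423, 156, 18, 15, 126], array([430.8, 162.6]))]
1.3 bbox [421.  148.5] [444.1 171.1] mid [432.6 159.8]
1.4 bbox [420.2 150.6] [443.5 172.2] mid [431.8 161.3]
1.5 bbox [419.6 152.8] [442.9 173.4] mid [431.3 163.1]
```

View pics/t8.png

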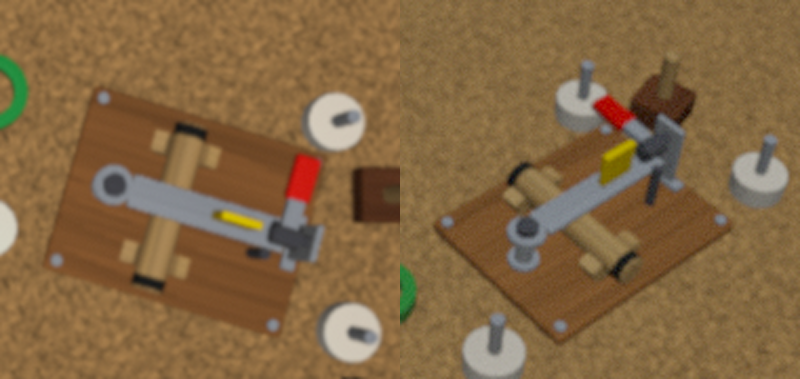

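The lever matches 1.5 in both views: top (473.6,273.8) and side (430.8,162.6). The strap is at its stop, the roller and bystanders have not moved, and the arm is clear.

```bash
python3 -c "
from station import bot
print(bot.job_done())"
```

```text
the job is handed in; nothing more can be done
None
```

The job is handed in: the strap is against its stop over the roller and the red lever is fully down (about 1.5 rad in both views). The roller and bystanders look unmoved and the arm is clear, though the hand-in returned no verdict.

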